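Aim the mealtime camera and hold its telescopic mast up

ROBOT

A 6-joint arm with a two-finger parallel gripper is mounted at the origin on the work surface. World frame = base frame: x ahead of the robot, y to its left, z up, the work surface at z = 0. Lengths are in mm, angles in rad, forces in N, time in s.
With the tool pointing down it reaches from about 350 to 875 mm from the base axis. Payload 4.2 kg.
Tool frame: the origin (TCP) lies between the finger pads; the fingertips stand 14 mm ahead of it and the grasp point (between the pads) lies 5 mm behind it; z points along the fingers, y is the line along which they close (so a half turn about z gives the same grasp; the last joint's range is limited). The gripper opens to 85 mm and grips with 20 to 120 N. Pads are 22 mm wide; open, the fingers measure 114 mm over their backs; the gripper's body (76 mm by 85 mm) begins 54 mm behind the grasp point. The pads swing forward as they close: fully open they stand 13 mm farther back than shut.
Start: joints at [-0.98, 0.385, 0.008, 0, -1.194, -0.259], TCP at [203.606, -590.884, 245.312] pointing down, gripper open.
Joint ranges: [-3.14, 3.14], [-1.21, 2.06], [-1.07, 1.41], [-3.16, 2.05], [-2.99, -0.16], [-3.1, 3.1]. Speed limits (rad/s): [2.79, 2.79, 3.14, 3.14, 3.14, 3.14].

INTERFACE

Orientations are given as a unit quaternion [x, y, z, w].
In Python, from bench import * gives the robot as it stands.
- The arm moves only by the tool carry_out, never from a script. Its argument "motion" is a list of rows, each a list of 7 numbers: the turn, a rotation vector about the tool's x, y, z in rad, then the shift along the tool's x, y, z in mm, then the opening, from -1 (shut) to 1 (fully open), so that 0 is half open. A call has 1 to 5 rows; each row is the pose to reach, as a shift and turn from the pose commanded when the call began, along the tool's axes at that moment; what a row does not reach only later rows make up. A row lasts 1/8 s, in which the tool goes at most 62.5 mm and 10.7 degrees, less where a joint would pass 70% of its speed; a pose out of reach is approached as far as the arm can. A call with a gripper value outside its range is refused whole. The fingers move at their own pace and stop on an object; the grip force is fixed at half the most. Time passes only in rows, so rows that repeat a pose let the fingers close. It gives the time, the measured TCP pose, the force, the opening and the grip force at its end, in the units of the state.
- read_state(): the state, without advancing time (a new reading comes with each control period).
- get_image(name): name is "side" or "top" or "wrist"; returns a dict with "color" (420x560x3 uint8, blue, green, red), "mtx" (3x3 intrinsics, pixels), "position" and "orientation" of the camera in the world. Camera axes: x right, y down, z forward; pixel columns grow to the right and rows downward; lengths in mm; the calibration is good to about 2 mm. A picture is of the moment at which its call begins. There is no depth.
- job_done(): hands the job in; it is judged then, once.
The state is a dict: "clock": time; "joints": joint angles; "joint_vel": joint speeds; "joint_efforts": joint torques, N m; "position": TCP position; "ee_rot": TCP orientation; "contact_force": force on the tool from outside, world axes, zero at the start; "wrist_torque": the same for the moment, N m; "gripper_width": finger opening in mm; "grasp_force": force on a finger pad.
Only numpy, scipy, OpenCV 4.12 (cv2) and the standard library are available. Lean on these libraries where they do the work, as an engineer would, in place of code of your own. Each camera call takes 0.05 s, during which the arm holds its last target. There are 200 camera calls.

TASK

With the mast still down, swivel the little camera on the tray so its lens points towards the middle of the bowl, and tilt the lens 30 degrees down from level. Then squeeze in the button on the side of the mast's top knob and pull the mast up past its first stop to its second (all the way out). Finish while still holding it up there by the knob, button squeezed in and camera still aimed, with the cup, spoons and snack box undisturbed.

Things in the scene. Friction and masses are not known exactly. Their poses are not given: they have to be found in the camera images.
- foot: Camera stand's grey round foot, 92 mm across, fixed to the white tray by suction, with a grey upright tube 36 mm across, 70 mm tall. Carries the whole stand. Origin: centre of the underside, on the tray floor (12 mm above the bench), on the mast's axis. z up, x the stand's forward direction (swivel 0), y to its left. Place and yaw vary.
- knob_mid (a point): Centre of the black knob on the mast's top: 30 (stand x) by 26 (stand y) by 34 mm tall; centre 152 mm above the foot's underside with the mast down. Does not turn. A steel button 18 x 18 mm stands 7 mm proud of its +y face (33 mm over both, 27.5 with the button in). Grip from above, closing along the stand's y: one pad pushes the button in, the other bears on the far face.
- mast (a joint): Mast pulled up, m: 0 down, first stop 0.040, second stop (hard end) 0.080. With the button out it is locked at 0 (1 mm play) and catches at the first stop; with the button held in it passes freely. No catch at the second stop: spring and weight (6 to 9 N) draw it down unless held. Knob and camera rise with it.
- button (a joint): Push of the knob button, m: 0 out, 0.0055 fully in; it moves along the stand's -y and springs back; 1 N starts it, about 4.5 N holds it fully in.
- swivel (a joint): Swivel of the camera arm about the mast's axis, rad, anticlockwise seen from above; 0 = camera towards the foot's x. Range -1.2 to 1.2. Stiff with friction (0.1 N m), stays where left.
- head (a joint): Tilt of the camera, rad: 0 = lens level, positive = lens down (camera's top moves away from the mast). Range -0.35 to 1.0. Friction 0.1 N m, stays where left. Its level hinge lies under the camera, 85 mm out from the mast's axis, 86 mm above the foot's underside with the mast down.
- camera_mid (a point): Middle of the white camera block: 44 mm wide (along its hinge), 30 mm front to back, 42 mm tall; 29 mm above the tilt hinge in the camera's own frame. x points out along the lens, away from the mast, y along the hinge, z up. Can be gripped from above across its 44 mm width and moved about both joints.
- lens (a point): Front centre of the camera's black round lens (28 mm across), 22 mm in front of camera_mid, straight out from the mast's axis; same axes: x is the lens's line of sight, y is level, to its left.
- bowl_mid (a point): Centre of the rim of the green bowl (116 mm across, 42 mm tall), held to the tray by suction; its place varies.
- cup: Bystander: stainless steel sippy cup with grey lid and spout, 70 mm across, 110 mm tall, loose on the tray, left or right. Origin: centre of its underside.
- snackbox: Bystander: shut blue snack container, 114 by 79 by 50 mm, loose on the tray, on the other side. Origin: centre of its underside.
- spoon_left: Bystander: bamboo spoon 120 mm long, 8 mm thick, lying loose near the tray's left rim (+y). Origin: near its middle, on its underside.
- spoon_right: Bystander: the same kind of spoon near the tray's right rim (-y). Origin: near its middle, on its underside.

How it is judged (in metres and radians):
On the way, in this order (a step that is already met when the one before it is completed fails the run):
1. with the mast still down, the lens points towards the bowl's middle (within 30 mm to the side) and is tilted 30 degrees down (within 7) (value of joint mast below 0.01 m and value of joint head between 0.4 and 0.65 rad and y of bowl_mid in the frame of lens between -0.03 and 0.03 m), for 0.2 s.
2. the button is squeezed in by the fingers while the mast is still down (value of joint button above 0.0035 m and value of joint mast below 0.01 m and contact force between the fingers and foot above 2 N), for 0.1 s.
3. the mast is pulled out to its second stop (value of joint mast above 0.075 m), for 0.1 s.
At the end, for the whole second after the job is handed in: Fingers hold the knob with its button in (over 3.5 of 5.5 mm), mast at its second stop (over 75 of 80 mm), lens 23 to 37 degrees down, its line of sight passing within 30 mm to the side of the bowl's middle; cup, snack box and spoons within 30 mm of their starts (value of joint mast above 0.075 m and value of joint button above 0.0035 m and contact force between the fingers and foot above 2 N and value of joint head between 0.4 and 0.65 rad and y of bowl_mid in the frame of lens between -0.03 and 0.03 m and distance of each of cup, snackbox, spoon_left, spoon_right from where it was at the start of the episode below 0.03 m); the arm keeps its last pose, push and grip.
It fails at once if the cup is tipped over (angle between cup's own z axis and vertical above 0.5 rad).
It fails at once if a bystander is shoved away by more than 30 mm (distance of any of cup, snackbox, spoon_left, spoon_right from where it was at the start of the episode above 0.03 m).
It also fails if it takes over 54 s, if anything falls off the work surface, if the arm or the gripper's body presses on something with over 40 N, if the wrist force passes 120 N, or if a joint passes its speed limit or range.

## Working session

There is one attempt and no reset: what is moved stays moved. The work goes in short steps, Python scripts to look and compute and a tool call to move; the robot and the scene stay as the last step left them, time stands still between calls to the robot, and variables do not carry over. Pictures are saved under pics/ and viewed, at most 10 in all, crops included, and the job is handed in when it is done.

Besides the shell and the picture viewer there is one more tool, called as name([rows], argument=value, ...), one row to a line, values as JSON. carry_out: Moves the arm, as the interface text tells. Its arguments: {"type":"object","properties":{"motion":{"type":"array"}},"required":["motion"]}

```bash
ls; mkdir -p pics
python3 - <<'E'
from bench import *
import cv2,json,numpy as np
s=read_state();print(s)
d={}
for n in("top","side"):
    g=get_image(n);cv2.imwrite(f"pics/{n}0.png",g["color"])
    d[n]={k:np.array(g[k]).tolist() for k in("mtx","position","orientation")}
    print(n,d[n])
json.dump(d,open("cal.json","w"))
E
```

```text
pics
{'clock': 0.0, 'joints': array([-9.80414223e-01,  3.85551201e-01,  6.62687959e-03, -5.09655319e-04,
       -1.19400054e+00, -2.58592883e-01]), 'joint_vel': array([-0.00029843,  0.0008044 ,  0.00086703,  0.00246465,  0.00335817,
        0.00165291]), 'joint_efforts': array([ 9.03654072e-04, -3.92293417e+01,  1.88403386e+01,  4.18622419e+00,
       -4.58024864e-03,  2.32231071e-05]), 'position': array([ 203.42078582, -590.38186115,  244.22361592]), 'ee_rot': array([-1.65041903e-01,  9.86285953e-01,  1.06736115e-03, -2.22491758e-04]), 'contact_force': array([ 0.01459838, -0.55313586,  0.57971467]), 'wrist_torque': array([-0.0073355 , -0.02195338,  0.04280926]), 'grasp_force': 0.0, 'gripper_width': 85.11028949514112}
top {'mtx': [[512.5484204317165, 0.0, 279.2934735565872], [0.0, 512.5484204317165, 207.02143658753297], [0.0, 0.0, 1.0]], 'position': [407.29085946937255, 11.31882005777391, 1005.7273838739991], 'orientation': [-0.7001721500038219, 0.7079650863697978, -0.06345387631134689, 0.06721608751998835]}
side {'mtx': [[492.13335149492116, 0.0, 284.03726326711933], [0.0, 492.13335149492116, 211.35273908855729], [0.0, 0.0, 1.0]], 'position': [524.6473781193374, -862.9089332136318, 800.6347834093023], 'orientation': [0.8957782682490966, -0.05363783466289556, 0.019907629214853475, -0.44080376940807736]}
```

View pics/top0.png

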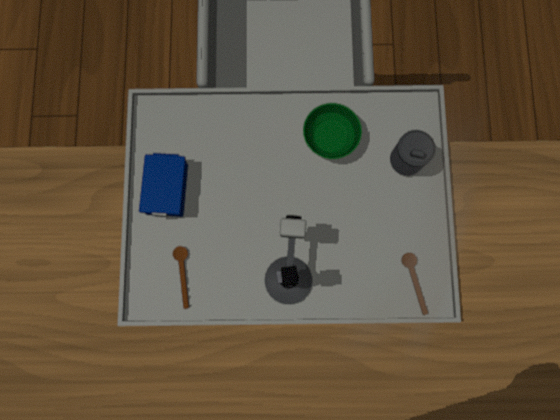

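View pics/side0.png

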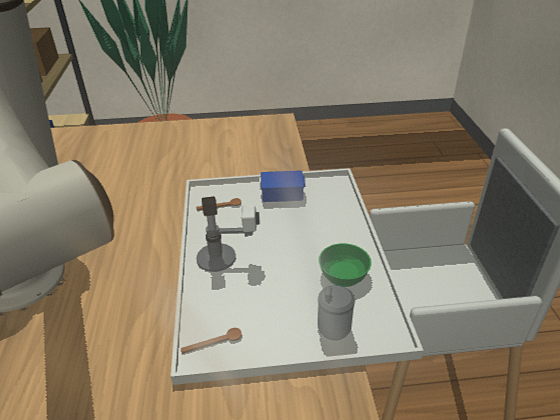

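Top view: knob about (289,277), camera block (293,228), lens (293,217), bowl (332,131), cup (413,153) on the right, and snack box (163,185) on the left. I'll enlarge the stand and compute positions.

```bash
cat > h.py <<'E'
import json,numpy as np,cv2
from scipy.spatial.transform import Rotation as R
C=json.load(open("cal.json"))
def back(n,px,z):
    c=C[n];r=R.from_quat(c["orientation"]).apply(np.linalg.solve(np.array(c["mtx"]),[px[0],px[1],1]))
    p=np.array(c["position"]);return p+r*(z-p[2])/r[2]
def proj(n,P):
    c=C[n];q=R.from_quat(c["orientation"]).inv().apply(np.array(P)-c["position"]);q=np.array(c["mtx"])@q;return q[:2]/q[2]
E
python3 - <<'E'
from h import *
a=cv2.imread("pics/top0.png")[200:320,240:350];b=cv2.imread("pics/side0.png")[180:290,180:290]
f=lambda i:cv2.resize(cv2.convertScaleAbs(i,alpha=1.3,beta=25),(400,int(400*i.shape[0]/i.shape[1])),interpolation=cv2.INTER_CUBIC)
A,B=f(a),f(b);h=min(len(A),len(B));cv2.imwrite("pics/crop.png",np.hstack([A[:h],B[:h]]))
im=cv2.imread("pics/top0.png").astype(int)
g=(im[...,1]>im[...,0]+40)&(im[...,1]>im[...,2]+40);ys,xs=np.nonzero(g)
(c,r)=cv2.minEnclosingCircle(np.c_[xs,ys].astype(np.float32));print("bowl px",c,r,back("top",c,54))
for n,p,z in[("foot",(289,280),18),("knob top",(289,277),181),("cam top",(293,228),148)]:print(n,back("top",p,z))
print(back("side",(209,199),181),back("side",(345,262),54))
E
```

```text
bowl px (331.9622802734375, 130.77493286132812) 28.3543758392334 [734.91773261 -88.39051126  54.        ]
foot [450.24408528  -1.4282392   18.        ]
knob top [447.90017566   0.60908232 181.        ]
cam top [531.56022273  -7.72246419 148.        ]
[ 4.54628670e+02 -5.16057391e-02  1.81000000e+02] [737.73851831 -97.26234724  54.        ]
```

View pics/crop.png

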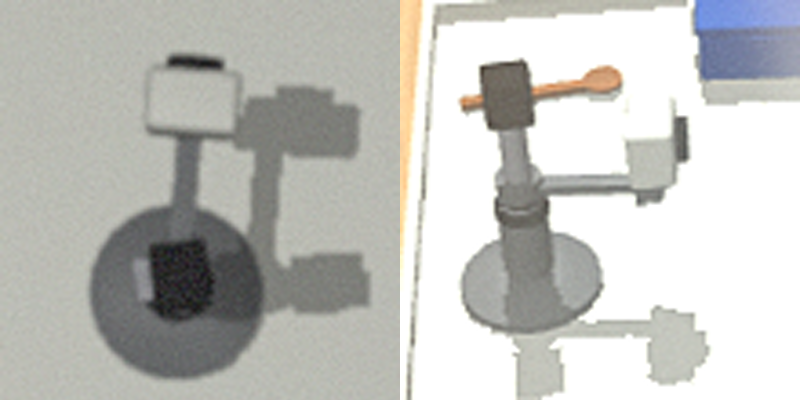

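The crop shows the button on the knob's left (+y) face, the camera level, and the arm swung a few degrees clockwise. Next I'll fit stand pose, swivel and tilt to the clicked corners.

```bash
cat >> h.py <<'E'
def stand_pts(X,Y,yaw,sw,hd,m=0):
    S=R.from_euler('z',yaw);A=R.from_euler('z',yaw+sw);o=np.array([X,Y,12.]);up=np.array([0,0,m])
    cam=lambda v:o+up+A.apply(np.array([85,0,86])+R.from_euler('y',hd).apply(v))
    return dict(foot=o+[0,0,6],kc=o+up+[0,0,152],cm=cam([0,0,29.]),lens=cam([22.,0,29]),
      k=[o+up+S.apply([a*15,b*13,169]) for a,b in((1,1),(1,-1),(-1,-1),(-1,1))],
      c=[cam([a*15,b*22,50.]) for a,b in((1,1),(1,-1),(-1,-1),(-1,1))])
def rows(P0,q0,poses):
    """poses: list of (pos,Rotation) -> rows of rotvec, shift in start tool axes"""
    T=R.from_quat(q0)
    return [np.r_[(T.inv()*q).as_rotvec().round(3),T.inv().apply(np.array(p)-P0).round(1)] for p,q in poses]
def down(yaw): # tool pointing down, tool y at angle yaw+90deg
    return R.from_matrix(np.c_[[-np.cos(yaw),-np.sin(yaw),0],[-np.sin(yaw),np.cos(yaw),0],[0,0,-1]])
E
python3 - <<'E'
from h import *
from scipy.optimize import least_squares
t=lambda x,y:np.array([240+x/3.636,200+y/3.636]);s=lambda x,y:np.array([180+(x-400)/3.636,180+y/3.636])
k=[t(150,243),t(207,240),t(211,306),t(155,312)];c=[t(150,67),t(241,72),t(238,135),t(147,130)]
def f(v):
    g=stand_pts(*v);e=[proj("top",g["foot"])-t(178,292),proj("top",g["lens"])-t(196,62),proj("side",g["kc"])-s(508,96),proj("side",g["lens"])-s(682,138),proj("side",g["cm"])-s(650,142)]
    e+=[proj("top",a)-b for a,b in zip(g["k"]+g["c"],k+c)];return np.concatenate(e)
r=least_squares(f,[450,0,0.05,-.1,0]);v=r.x;print(v[:2],np.degrees(v[2:]));print(f(v).reshape(-1,2).round(1).tolist())
json.dump(v.tolist(),open("fit.json","w"))
b=np.array([736,-92.]);print("aim",np.degrees(np.arctan2(*(b-v[:2])[::-1])),"cam yaw",np.degrees(v[2]+v[3]))
print(stand_pts(*v)["cm"])
from bench import read_state
st=read_state();y=v[2]+v[3];cm=stand_pts(*v)["cm"]
print(rows(st["position"],st["ee_rot"],[((cm[0],cm[1],225),down(y)),((cm[0],cm[1],127),down(y))]))
E
```

```text
[450.37366457  -0.91310751] [ 3.40209465 -8.56703546 -3.37586465]
[[-0.2, -0.4], [0.2, -0.9], [-1.9, -0.7], [-0.2, -0.4], [-1.3, -0.8], [-0.1, -0.2], [0.4, -0.6], [0.7, 0.2], [-0.2, -0.3], [-0.2, -0.6], [0.7, 0.1], [0.2, 0.4], [-0.8, -0.2]]
aim -17.68760144319899 cam yaw -5.164940802492738
[533.32778012  -8.41134637 126.94967693]
[array([ 2.000e-03, -0.000e+00,  4.220e-01, -5.014e+02,  4.429e+02,
        2.020e+01]), array([ 2.000e-03, -0.000e+00,  4.220e-01, -5.014e+02,  4.427e+02,
        1.182e+02])]
```

carry_out([
  [0, 0, 0.15, -100, 88, 5, 1],
  [0, 0, 0.3, -200, 177, 5, 1],
  [0, 0, 0.422, -300, 265, 10, 1],
  [0, 0, 0.422, -400, 353, 15, 1],
  [0, 0, 0.422, -501, 443, 20, 1],
])

```text
clock: 0.72
position: [358.1, -317.2, 236.5]
ee_rot: [0.045, 0.999, 0.0, -0.0]
contact_force: [0.9, -0.1, 0.1]
gripper_width: 85.4
grasp_force: 0.0
```

```bash
cat > go.py <<'E'
from h import *
from bench import read_state
v=json.load(open("fit.json"));st=read_state();y=v[2]+v[3];cm=stand_pts(*v)["cm"]
print(st["clock"],st["position"],st["ee_rot"],st["joints"].round(2))
print(rows(st["position"],st["ee_rot"],[((cm[0],cm[1],225),down(y)),((cm[0],cm[1],126),down(y))]))
E
python3 go.py
```

```text
0.725 [ 358.08059617 -317.20443409  236.52785455] [ 4.52036545e-02  9.98977790e-01  6.33391748e-05 -3.39059641e-05] [-0.38  0.14 -0.35 -0.   -1.08 -1.28]
[array([   0. ,   -0. ,   -0. , -146.6,  323.4,   11.6]), array([   0. ,   -0. ,   -0. , -146.7,  323.3,  110.6])]
```

carry_out([
  [0, 0, 0, -147, 323, 5, 1],
  [0, 0, 0, -147, 323, 5, 1],
  [0, 0, 0, -147, 323, 5, 1],
  [0, 0, 0, -147, 323, 5, 1],
  [0, 0, 0, -147, 323, 5, 1],
])

```text
clock: 1.35
position: [512.6, -45.5, 232.2]
ee_rot: [0.045, 0.999, -0.0, -0.0]
contact_force: [0.5, 0.5, -0.1]
gripper_width: 85.4
grasp_force: 0.0
```

carry_out([
  [0, 0, 0, 0, 0, 0, 1],
  [0, 0, 0, 0, 0, 0, 1],
])

```text
clock: 1.6
position: [511.6, -47.3, 231.7]
ee_rot: [0.045, 0.999, -0.0, -0.001]
contact_force: [0.2, -0.5, -0.5]
gripper_width: 85.4
grasp_force: 0.0
```

```bash
python3 go.py; python3 -c "
from bench import *;import cv2
cv2.imwrite('pics/w1.png',get_image('wrist')['color'])"
```

```text
1.6 [511.61750667 -47.33460864 231.74017772] [ 4.47572873e-02  9.98997554e-01 -1.11756142e-04 -8.12510449e-04] [ 0.22  0.21 -0.28 -0.   -1.08 -1.88]
[array([-0.00e+00, -2.00e-03,  1.00e-03, -1.82e+01,  4.07e+01,  6.70e+00]), array([-0.000e+00, -2.000e-03,  1.000e-03, -1.830e+01,  4.070e+01,
        1.057e+02])]
```

View pics/w1.png

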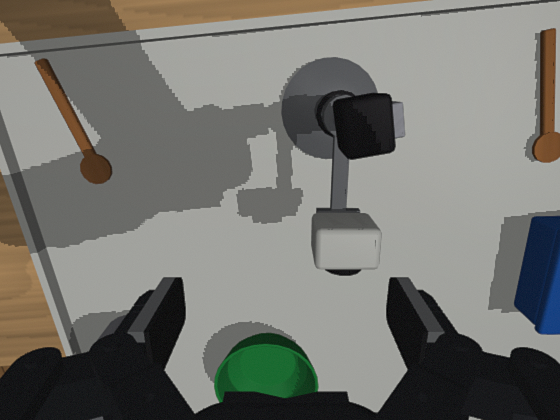

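The wrist view shows the white block at (346,240), the knob at (365,127) with its button to the right, and the bowl below. This matches the plan, so I'll align and descend.

carry_out([
  [0, 0, 0, -18, 41, 6, 1],
  [0, 0, 0, -18, 41, 6, 1],
  [0, 0, 0, -18, 41, 50, 1],
  [0, 0, 0, -18, 41, 104, 1],
  [0, 0, 0, -18, 41, 104, 1],
])

```text
clock: 2.28
position: [530.2, -10.4, 125.2]
ee_rot: [0.046, 0.999, -0.001, -0.005]
contact_force: [0.0, 0.3, 0.5]
gripper_width: 85.6
grasp_force: 0.0
```

carry_out([
  [0, 0, 0, 0, 0, 0, -0.1],
  [0, 0, 0, 0, 0, 0, -0.1],
  [0, 0, 0, 0, 0, 0, -0.1],
  [0, 0, 0, 0, 0, 0, -0.1],
])

```text
clock: 2.78
position: [535.2, -8.1, 130.7]
ee_rot: [0.045, 0.999, 0.0, 0.002]
contact_force: [-0.3, 0.5, 6.7]
gripper_width: 43.3
grasp_force: 64.1
```

```bash
cat > rig.py <<'E'
from h import *
from bench import read_state
import sys
v=json.load(open("fit.json"));st=read_state();ax=np.array([v[0],v[1],0]);cy=v[2]+v[3]
def rig(p,q,dy,dt):
    # tilt by dt about hinge at present yaw, then swivel dy about the mast axis
    n=np.array([-np.sin(cy),np.cos(cy),0]);h=ax+85*np.array([np.cos(cy),np.sin(cy),0])+[0,0,98]
    T=R.from_rotvec(n*dt);p=h+T.apply(p-h);q=T*q
    Z=R.from_euler('z',dy);return ax+Z.apply(p-ax),Z*q
print(st["clock"],st["position"],st["contact_force"].round(1),st["gripper_width"])
p,q=st["position"],R.from_quat(st["ee_rot"])
np.set_printoptions(suppress=True)
seq=[(-6.2,0),(-12.5,0),(-12.5,8),(-12.5,16),(-12.5,24),(-12.5,32)]
for s,r in zip(seq,rows(p,st["ee_rot"],[rig(p,q,*np.radians(s)) for s in seq])):print(s,r.tolist())
E
python3 rig.py
```

```text
2.775 [535.15932081  -8.08448445 130.67145894] [-0.3  0.5  6.7] 43.29883941475952
(-6.2, 0) [0.0, -0.0, 0.108, 0.4, -9.2, -0.0]
(-12.5, 0) [0.001, -0.0, 0.218, 1.9, -18.4, -0.0]
(-12.5, 8) [-0.014, 0.139, 0.218, -2.5, -19.4, 0.3]
(-12.5, 16) [-0.03, 0.278, 0.217, -6.9, -20.4, 1.3]
(-12.5, 24) [-0.045, 0.417, 0.216, -11.0, -21.3, 2.9]
(-12.5, 32) [-0.06, 0.556, 0.213, -14.9, -22.2, 5.1]
```

carry_out([
  [0, 0, 0.05, 0.2, -4.5, 0, -0.1],
  [0, 0, 0.108, 0.4, -9.2, 0, -0.1],
  [0, 0, 0.163, 1, -13.8, 0, -0.1],
  [0, 0, 0.218, 1.9, -18.4, 0, -0.1],
  [0, 0, 0.218, 1.9, -18.4, 0, -0.1],
])

```text
clock: 3.4
position: [531.4, -26.2, 130.6]
ee_rot: [0.154, 0.988, 0.001, 0.002]
contact_force: [-1.2, 1.6, 6.9]
gripper_width: 43.3
grasp_force: 64.1
```

```bash
sed -i 's/^v=json.*/&;cy=np.radians(-17.66)/; s/;cy=v\[2\]+v\[3\]$//; s/^seq=.*/seq=[(0,8),(0,16),(0,24),(0,32)]/' rig.py; python3 rig.py; python3 -c "
from bench import *;print(read_state()['ee_rot'])"
```

```text
3.4 [531.44864625 -26.20762278 130.61668266] [-1.2  1.6  6.9] 43.27368712036458
(0, 8) [0.0, 0.14, 0.0, -4.5, 0.0, 0.3]
(0, 16) [0.0, 0.279, 0.001, -9.0, -0.0, 1.3]
(0, 24) [0.0, 0.419, 0.001, -13.3, -0.0, 2.8]
(0, 32) [0.0, 0.559, 0.001, -17.3, -0.0, 5.0]
[1.53605826e-01 9.88129943e-01 6.33922048e-04 2.01581762e-03]
```

carry_out([
  [0, 0.14, 0, -4.5, 0, 0.3, -0.1],
  [0, 0.28, 0, -9, 0, 1.3, -0.1],
  [0, 0.42, 0, -13.3, 0, 2.8, -0.1],
  [0, 0.56, 0, -17.3, 0, 5, -0.1],
  [0, 0.56, 0, -17.3, 0, 5, -0.1],
])

```text
clock: 4.03
position: [548.1, -31.8, 125.8]
ee_rot: [0.147, 0.949, 0.043, -0.274]
contact_force: [-0.1, 1.4, 12.2]
gripper_width: 43.3
grasp_force: 65.1
```

carry_out([
  [0, 0, 0, 0, 0, 0, -0.1],
  [0, 0, 0, 0, 0, 0, -0.1],
])

```text
clock: 4.28
position: [547.8, -31.7, 126.1]
ee_rot: [0.147, 0.95, 0.043, -0.272]
contact_force: [1.5, 1.2, 9.7]
gripper_width: 43.1
grasp_force: 64.8
```

Run:
```python
from bench import *
from h import *
s=read_state();q=R.from_quat(s["ee_rot"]);z=q.apply([0,0,1]);y=q.apply([0,1,0])
print("tilt",np.degrees(np.arccos(-z[2])),"yaw",np.degrees(np.arctan2(-y[0],y[1])),s["position"])
a=get_image("side")["color"][160:290,170:310];b=get_image("top")["color"][190:320,230:370]
cv2.imwrite("pics/s2.png",np.hstack([cv2.resize(cv2.convertScaleAbs(i,alpha=1.3,beta=25),(400,371),interpolation=cv2.INTER_CUBIC) for i in(a,b)]))
```

```text
tilt 31.923428968047062 yaw -17.610248049041818 [547.79649411 -31.67371402 126.14768501]
```

View pics/s2.png

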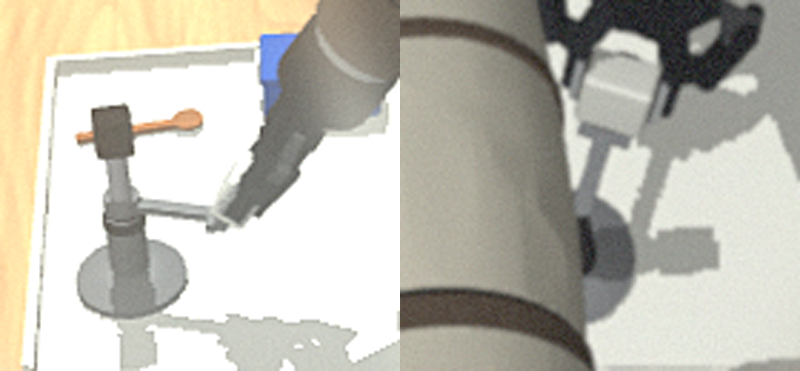

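The camera is gripped, swung and tilted with its lens facing the bowl. I'll release it and back off along the tool axis.

carry_out([
  [0, 0, 0, 0, 0, 0, 0.3],
  [0, 0, 0, 0, 0, 0, 0.6],
  [0, 0, 0, 0, 0, 0, 1],
  [0, 0, 0, 0, 0, -50, 1],
  [0, 0, 0, 0, 0, -100, 1],
])

```text
clock: 5.0
position: [597.4, -48.0, 208.7]
ee_rot: [0.147, 0.949, 0.042, -0.274]
contact_force: [-0.3, 0.7, -0.5]
gripper_width: 85.4
grasp_force: 0.0
```

carry_out([
  [0, -0.1, 0, 0, 0, -30, 1],
  [0, -0.28, 0, 0, 0, -30, 1],
  [0, -0.42, 0, 0, 0, -30, 1],
  [0, -0.557, 0, 0, 0, -30, 1],
  [0, -0.557, 0, 0, 0, -30, 1],
])

```text
clock: 5.62
position: [610.1, -52.3, 234.0]
ee_rot: [0.153, 0.988, 0.0, -0.002]
contact_force: [0.2, -0.6, -1.6]
gripper_width: 85.7
grasp_force: 0.0
```

Run:
```python
from bench import *
from h import *
np.set_printoptions(suppress=True)
s=read_state();print(s["clock"],s["position"],s["contact_force"],s["joints"].round(2))
v=json.load(open("fit.json"))
print(rows(s["position"],s["ee_rot"],[((v[0],v[1],z),down(v[2])) for z in(240,160)]))
a=get_image("side")["color"][160:290,170:310];g=get_image("wrist");b=cv2.resize(g["color"],(533,400))
cv2.imwrite("pics/s3.png",np.hstack([cv2.resize(cv2.convertScaleAbs(a,alpha=1.3,beta=25),(267,248),interpolation=cv2.INTER_CUBIC),np.zeros((248,0,3),np.uint8)]) if 0 else np.hstack([cv2.copyMakeBorder(cv2.resize(cv2.convertScaleAbs(a,alpha=1.3,beta=20),(267,248),interpolation=cv2.INTER_CUBIC),0,152,0,0,cv2.BORDER_CONSTANT),b]))
d=C;d["w3"]={k:np.array(g[k]).tolist() for k in("mtx","position","orientation")};json.dump(d,open("cal.json","w"))
cv2.imwrite("w3.png",g["color"])
```

```text
5.625 [610.10688475 -52.27927577 233.9845299 ] [ 0.22375092 -0.55153684 -1.62979084] [ 0.18  0.37 -0.04 -0.   -1.16 -2.05]
[array([  0.   ,  -0.004,  -0.366, 167.8  ,   0.7  ,  -5.3  ]), array([  0.   ,  -0.004,  -0.366, 167.5  ,   0.8  ,  74.7  ])]
```

View pics/s3.png

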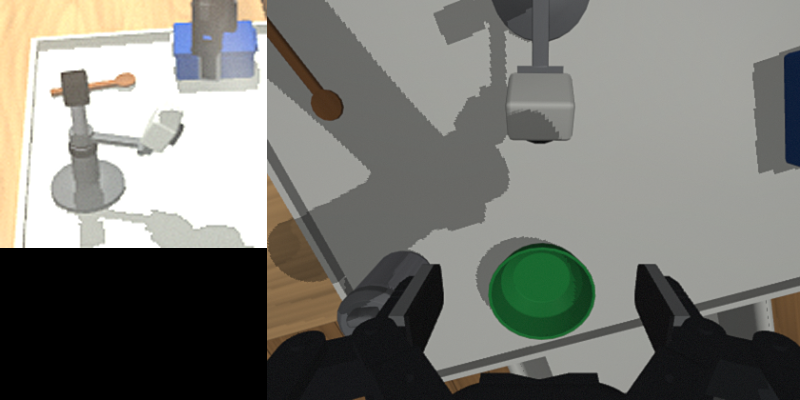

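The wrist view shows the camera arm (x≈540) in line with the bowl centre (541,290), so the aim is good. Lens in the side crop is at (178,132); I'll check the tilt numerically.

Run:
```python
from h import *
v=json.load(open("fit.json"));sw=np.radians(-17.6)-v[2]
obs=np.array([170+178/1.907,160+132/1.907])
print(obs)
for h in(20,25,30,35,40):
    g=stand_pts(v[0],v[1],v[2],sw,np.radians(h));print(h,proj("side",g["lens"]).round(1),(proj("side",g["kc"])-proj("side",g["lens"])).round(1),np.round([proj("side",c) for c in g["c"]],1).tolist())
print("knob obs",170+75/1.907,160+88/1.907)
im=cv2.imread("w3.png")
for n in ("lens","cm"): 
  for h in (20,30,40): print(n,h,proj("w3",stand_pts(v[0],v[1],v[2],sw,np.radians(h))[n]).round(1))
for h in (20,30,40): print([ (proj("w3",c)*.952+[267,0]).round(0).tolist() for c in stand_pts(v[0],v[1],v[2],sw,np.radians(h))["c"]])
```

```text
[263.34032512 229.21866807]
20 [260.9 228.4] [-53.1 -22.6] [[263.1, 214.3], [258.4, 226.9], [245.2, 221.6], [250.3, 209.2]]
25 [261.7 229.4] [-53.8 -23.7] [[264.7, 215.5], [260.1, 228.1], [247.3, 222.0], [252.3, 209.5]]
30 [262.3 230.5] [-54.5 -24.8] [[266.2, 216.8], [261.6, 229.4], [249.3, 222.6], [254.3, 210.1]]
35 [262.9 231.6] [-55.  -25.9] [[267.6, 218.2], [263.0, 230.9], [251.4, 223.3], [256.3, 210.7]]
40 [263.3 232.7] [-55.5 -27. ] [[268.8, 219.6], [264.3, 232.3], [253.4, 224.1], [258.2, 211.5]]
knob obs 209.32878867330885 206.14577871001575
lens 20 [288.4 134.4]
lens 30 [288.3 137.8]
lens 40 [288.3 139.4]
cm 20 [288.6 103.3]
cm 30 [288.5 110.5]
cm 40 [288.5 116.7]
[[575.0, 133.0], [508.0, 133.0], [505.0, 88.0], [579.0, 88.0]]
[[574.0, 142.0], [509.0, 142.0], [506.0, 103.0], [578.0, 103.0]]
[[573.0, 148.0], [510.0, 148.0], [507.0, 117.0], [577.0, 117.0]]
```

Run:
```python
from h import *
im=cv2.imread("w3.png",0)
for c in(262,310): print(c,[(r,int(im[r,c-2:c+3].mean())) for r in range(74,156,2)])
v=json.load(open("fit.json"));sw=np.radians(-17.6)-v[2]
for h in (22,26,30,34): print(h,[proj("w3",c).round(1).tolist() for c in stand_pts(v[0],v[1],v[2],sw,np.radians(h))["c"]])
cv2.imwrite("pics/w3c.png",cv2.resize(im[50:170,240:340],(500,600),interpolation=cv2.INTER_CUBIC))
```

```text
262 [(74, 132), (76, 115), (78, 126), (80, 126), (82, 126), (84, 127), (86, 128), (88, 128), (90, 129), (92, 129), (94, 130), (96, 130), (98, 131), (100, 132), (102, 132), (104, 132), (106, 140), (108, 156), (110, 163), (112, 150), (114, 139), (116, 116), (118, 105), (120, 90), (122, 91), (124, 91), (126, 90), (128, 90), (130, 90), (132, 89), (134, 90), (136, 90), (138, 89), (140, 90), (142, 89), (144, 89), (146, 77), (148, 162), (150, 160), (152, 159), (154, 160)]
310 [(74, 114), (76, 110), (78, 130), (80, 129), (82, 130), (84, 130), (86, 131), (88, 130), (90, 130), (92, 131), (94, 132), (96, 132), (98, 132), (100, 132), (102, 132), (104, 133), (106, 137), (108, 153), (110, 165), (112, 153), (114, 142), (116, 136), (118, 135), (120, 134), (122, 134), (124, 133), (126, 132), (128, 133), (130, 132), (132, 131), (134, 131), (136, 131), (138, 131), (140, 130), (142, 130), (144, 127), (146, 90), (148, 157), (150, 160), (152, 160), (154, 160)]
22 [[323.6, 141.7], [253.7, 141.7], [250.6, 95.5], [327.3, 95.6]]
26 [[323.1, 145.6], [254.1, 145.5], [250.9, 102.1], [326.9, 102.1]]
30 [[322.5, 149.0], [254.5, 149.0], [251.2, 108.4], [326.6, 108.5]]
34 [[322.0, 152.0], [255.0, 152.0], [251.5, 114.5], [326.2, 114.6]]
```

View pics/w3c.png

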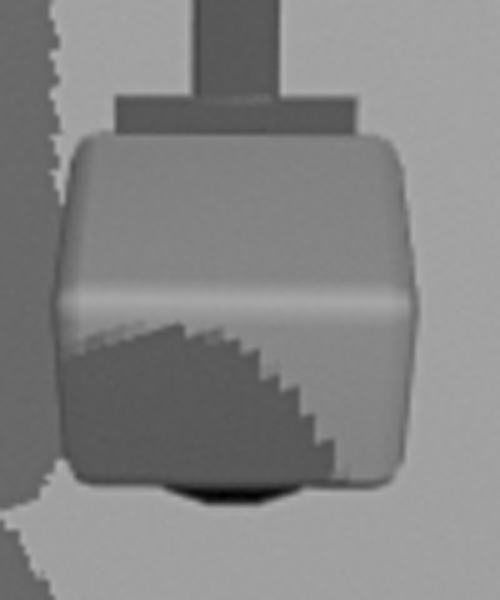

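The crease is at row 110 and the front edge near 147, which puts the tilt at about 30° down. Now to the knob.

carry_out([
  [0, 0, -0.1, 40, 0, -6, 1],
  [0, 0, -0.2, 85, 0, -6, 1],
  [0, 0, -0.3, 130, 0.5, -6, 1],
  [0, 0, -0.366, 168, 0.7, -6, 1],
  [0, 0, -0.366, 168, 0.7, -6, 1],
])

```text
clock: 6.35
position: [452.0, -0.6, 240.5]
ee_rot: [-0.029, 1.0, 0.001, -0.002]
contact_force: [0.3, -0.1, 1.1]
gripper_width: 85.4
grasp_force: 0.0
```

carry_out([
  [0, 0, 0, 0, 0, 0, 1],
  [0, 0, 0, 0, 0, 0, 1],
])

```text
clock: 6.6
position: [453.9, -1.1, 239.8]
ee_rot: [-0.028, 1.0, 0.0, -0.002]
contact_force: [0.1, 0.4, 0.5]
gripper_width: 85.3
grasp_force: 0.0
```

Run:
```python
from bench import *
from h import *
np.set_printoptions(suppress=True)
s=read_state();print(s["clock"],s["position"],s["joints"].round(2))
v=json.load(open("fit.json"))
print(rows(s["position"],s["ee_rot"],[((v[0],v[1],z),down(v[2])) for z in(240,160)]))
g=get_image("wrist");C["w4"]={k:np.array(g[k]) for k in("mtx","position","orientation")}
P=stand_pts(*v)
for p in P["k"]:print(proj("w4",p).round(1))
cv2.imwrite("pics/w4.png",g["color"])
```

```text
6.6 [453.89637028  -1.0614477  239.79673062] [ 0.36  0.1  -0.4  -0.   -1.08 -1.87]
[array([ 0.001, -0.003, -0.003,  3.5  ,  0.3  , -0.2  ]), array([ 0.001, -0.003, -0.003,  3.3  ,  0.3  , 79.8  ])]
[310.5 259.3]
[266.3 259.4]
[265.3 211.1]
[311.6 211.1]
```

View pics/w4.png

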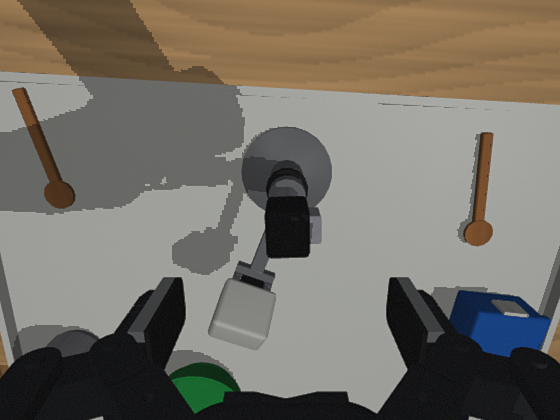

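Knob spans x 266–309 with its front edge at row 257, as predicted, with square sides and the button to the right at (315,226). I'll descend and grip.

carry_out([
  [0, 0, 0, 3, 0.3, 0, 1],
  [0, 0, 0, 3, 0.3, 40, 1],
  [0, 0, 0, 3, 0.3, 79, 1],
  [0, 0, 0, 3, 0.3, 79, 1],
  [0, 0, 0, 3, 0.3, 79, 1],
])

```text
clock: 7.28
position: [450.5, -0.7, 162.3]
ee_rot: [-0.029, 1.0, 0.0, -0.0]
contact_force: [0.4, 0.9, 1.3]
gripper_width: 85.4
grasp_force: 0.0
```

carry_out([
  [0, 0, 0, 0, 0, 0, -0.5],
  [0, 0, 0, 0, 0, 0, -0.6],
  [0, 0, 0, 0, 0, 0, -0.6],
  [0, 0, 0, 0, 0, 0, -0.6],
  [0, 0, 0, 0, 0, 0, -0.6],
])

```text
clock: 7.9
position: [450.1, -0.3, 162.0]
ee_rot: [-0.03, 1.0, 0.001, -0.0]
contact_force: [-2.0, 3.9, 6.6]
gripper_width: 25.3
grasp_force: 58.6
```

carry_out([
  [0, 0, 0, 0, 0, 0, -0.6],
  [0, 0, 0, 0, 0, 0, -0.6],
])

```text
clock: 8.15
position: [450.1, -0.3, 162.0]
ee_rot: [-0.03, 1.0, 0.001, -0.0]
contact_force: [-1.9, 3.4, 5.8]
gripper_width: 25.6
grasp_force: 58.6
```

Width is 25.5 mm at 58 N, so the button is in. Pulling up slowly.

carry_out([
  [0, 0, 0, 0, 0, -15, -0.6],
  [0, 0, 0, 0, 0, -32, -0.6],
  [0, 0, 0, 0, 0, -49, -0.6],
  [0, 0, 0, 0, 0, -66, -0.6],
  [0, 0, 0, 0, 0, -78, -0.6],
])

```text
clock: 8.78
position: [449.9, -0.3, 238.0]
ee_rot: [-0.03, 1.0, 0.001, -0.001]
contact_force: [5.2, 2.3, -9.7]
gripper_width: 24.9
grasp_force: 59.7
```

carry_out([
  [0, 0, 0, 0, 0, -1, -0.6],
  [0, 0, 0, 0, 0, -2, -0.6],
  [0, 0, 0, 0, 0, -2, -0.6],
  [0, 0, 0, 0, 0, -2, -0.6],
])

```text
clock: 9.28
position: [449.9, -0.3, 240.2]
ee_rot: [-0.029, 1.0, 0.001, -0.001]
contact_force: [3.8, 3.3, -7.1]
gripper_width: 25.2
grasp_force: 60.3
```

carry_out([
  [0, 0, 0, 0, 0, -1, -0.6],
  [0, 0, 0, 0, 0, -2, -0.6],
  [0, 0, 0, 0, 0, -3, -0.6],
  [0, 0, 0, 0, 0, -3, -0.6],
  [0, 0, 0, 0, 0, -3, -0.6],
])

```text
clock: 9.9
position: [449.9, -0.3, 242.2]
ee_rot: [-0.029, 1.0, 0.001, -0.001]
contact_force: [7.2, 2.9, -13.2]
gripper_width: 25.4
grasp_force: 60.0
```

Run:
```python
from bench import *
from h import *
a=get_image("side")["color"][100:310,170:450];b=get_image("top")["color"][80:330,110:470]
cv2.imwrite("pics/s5.png",np.hstack([cv2.resize(cv2.convertScaleAbs(a,alpha=1.3,beta=20),(400,300),interpolation=cv2.INTER_CUBIC),cv2.resize(cv2.convertScaleAbs(b,alpha=1.3,beta=20),(400,300))]))
```

```text
(no output)
```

View pics/s5.png

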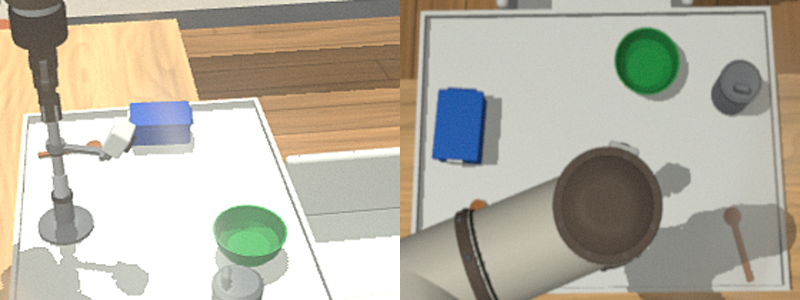

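The mast is fully out: the knob has risen 80 mm and the pull has gone up to 13 N against the stop. The camera is still aimed and tilted, and the bystanders are in place. Handing in.

```bash
python3 -c "
from bench import *
print(job_done())"
```

```text
the job is handed in; nothing more can be done
None
```

The job is handed in, with no verdict returned: the camera is aimed at the bowl and tilted about 30° down, and the arm is holding the mast at its second stop (80 mm of lift) by the knob, button squeezed in, with the cup, spoons and snack box looking untouched.

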